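Kit the cleaned engine parts into their foam inserts

ROBOT

A 6-joint arm with a two-finger parallel gripper is mounted at the origin on the work surface. World frame = base frame: x ahead of the robot, y to its left, z up, the work surface at z = 0. Lengths are in m, angles in rad, forces in N, time in s.
With the tool pointing down it reaches from about 0.425 to 0.95 m from the base axis. Payload 3.5 kg.
Tool frame: the origin (TCP) lies on the centre line of the jaws, within the pads' length; the fingertips stand tip_extent ahead of it and the grasp point (between the pads) lies 2 mm behind it (tip_extent is the distance from the TCP to the fingertips, in m); z points along the fingers, y is the direction in which the jaws open and shut (so a half turn about z gives the same grasp; the last joint's range is limited). The gripper opens to 85 mm and grips with 20 to 120 N. Pads are 22 mm wide; open, the fingers measure 114 mm over their backs; the gripper's body (76 mm by 85 mm) begins 54 mm behind the grasp point. The pads swing forward as they close: fully open they stand 13 mm farther back than shut.
Start: joints at [1.095, 0.286, 1.577, -0, 1.279, -0.15], TCP at [0.216, 0.639, 0.248] pointing down, gripper open.
Joint ranges: [-2.77, 2.77], [-0.9, 2.22], [0.21, 2.48], [-1.53, 4.67], [0.24, 2.81], [-2.84, 2.84]. Speed limits (rad/s): [2.79, 2.79, 3.14, 3.14, 3.14, 3.14].

INTERFACE

Orientations are given as a unit quaternion [x, y, z, w].
In Python, from plant import * gives the robot as it stands.
- The arm moves only by the shell command python3 -m crank 'ROWS' [FORCE]. ROWS is JSON, a list of rows, each a list of 7 numbers: the gripper's target within -1 to 1 (shut at 1, half-way at 0, fully open at -1), then the shift along the tool's x, y, z in cm, then the turn, a rotation vector about the tool's x, y, z in degrees. In form: [[fingers, tx, ty, tz, wx, wy, wz], ...]. A call has 1 to 5 rows; each row shifts and turns the commanded pose from where the row before left it, along the tool's axes as they then stand; what a row does not reach is not made up. A row lasts 1/10 s, in which the tool goes at most 50 mm and 8.59 degrees, less where a joint would pass 70% of its speed; a pose out of reach is approached as far as the arm can. A call is refused whole if a number of a shift passes 5 or a number of a turn 8.59, either way. A call with a gripper value outside its range is refused whole. The fingers move at their own pace and stop on an object; FORCE is the grip in N (left out, the last holds). Time passes only in rows, so rows that do not move let the fingers close. It gives the time, the measured TCP pose, the force and the opening at its end, in the units of the state.
- get_state(): the state, without advancing time (a new reading comes with each control period).
- read_camera(name): name is "scene" or "top" or "wrist"; returns a dict with "color" (420x560x3 uint8, red, green, blue), "vfov" (degrees; the focal length in pixels is half the picture's height over the tangent of half this angle, whatever the lens; pixels are square), "cx", "cy" (the principal point, pixels), "cam_to_world" (4x4, takes a point from camera to world coordinates). Camera axes: x right, y up, looking along -z (the intrinsics and any distortion apply to the point x, -y, -z); pixel columns grow to the right and rows downward; lengths in m; the calibration is good to about 2 mm. A picture is of the moment at which its call begins. There is no depth.
- sign_off(): hands the job in, once; it reports no verdict.
Trained networks look in the newest picture that a camera, given by its name, has taken for a name from the list of things; names that differ only in an ending like _2 or _b are one class to them, and where a whole thing is asked for, a point or a joint stands for the part that bears it (a point fixed in the world has none). Each returns a list of dicts, best first, with "p" (0 to 1); they miss things now and then, are a little off and sometimes report something else, mostly with a low value. They report only what shows in the picture. A call takes as long as a camera call. They do not tell look-alikes from the thing itself.
- trace(thing, camera): "pixels" (420x560 bool, what is visible of it) and "location" ([column, row] in pixels, amid what is visible of it).
- place_of(thing, camera): "location" ([column, row] in pixels: a listed point, or the origin of a listed thing).
The state is a dict: "time": time; "qpos": joint angles; "dq": joint speeds; "joint_efforts": joint torques, N m; "eef_pos": TCP position; "tcp_rot": TCP orientation; "contact_force": force on the tool from outside, world axes, zero at the start; "wrist_torque": the same for the moment, N m; "opening": opening from 0.0 (shut) to 1.0 (fully open).
Only numpy, scipy, OpenCV 4.12 (cv2) and the standard library are available. Lean on these libraries where they do the work, as an engineer would, in place of code of your own. Each camera call takes 0.05 s, during which the arm holds its last target.

TASK

Kit the cleaned engine parts for the rebuild: put the piston, the gear, the ball bearing and the connecting rod each into the foam insert cut for it, lying flat on the floor of its recess the same way up as it lies now, with the rod's big end in the wide end of its cut-out. Set the parts down gently, do not drop them, and leave the grease tin and the dish of bolts where they stand.

Things in the scene. Friction and masses are not known exactly. Their poses are not given: they have to be found in the camera images.
- piston: Loose aluminium engine piston, a round drum 54 mm in diameter, 50 mm high, standing crown up: three ring grooves near the top, two round valve pockets in the flat crown; about 0.24 kg. Grip its round side from above. Origin: centre of the underside; z up. Anywhere on the middle of the bench.
- gear: Loose steel spur gear lying flat, hub up: toothed disc 72 mm in diameter, 14 mm thick; round hub 34 mm in diameter from 14 to 32 mm above the underside; about 0.42 kg. Too wide to grip over the teeth: take it by the hub, fingertips above the disc. Origin: centre of the underside; z up. Anywhere on the middle of the bench.
- bearing: Loose ball bearing lying flat: steel ring 40 mm in diameter, 18 mm high, 17 mm bore, blue seal between inner and outer ring; about 0.12 kg. Grip over the outside. Origin: centre of the underside; z up. Anywhere on the middle of the bench.
- con_rod: Loose dark steel connecting rod lying flat, 20 mm thick: big end 54 mm and small end 28 mm in diameter, centres 110 mm apart; beam 18 mm wide, 2 to 18 mm above the underside; 0.36 kg. Grip across the beam 50 mm from the origin. Origin: under the BIG end's centre; x points to the small end; z up. At the left or right side, small end away from the robot, turned up to 0.35 rad.
- piston_insert: Fixed foam insert, 110 x 110 mm, 15 mm thick, black on yellow, with a round recess 70 mm across and 7 mm deep in its middle. Recess floor: yellow, 8 mm above the bench, with a flat grey picture of the crown: a 54 mm disc with two yellow spots. Takes the piston. Origin: centre of the underside, below the recess centre; z up. Anywhere on the middle of the bench, turned up to 0.3 rad.
- gear_insert: Fixed foam insert, 110 x 110 mm, 15 mm thick, black on yellow, with a round recess 88 mm across and 7 mm deep in its middle. Recess floor: yellow, 8 mm above the bench, with a flat grey picture of a toothed gear. Takes the gear. Origin: centre of the underside, below the recess centre; z up. Anywhere on the middle of the bench, turned up to 0.3 rad.
- bearing_insert: Fixed foam insert, 110 x 110 mm, 15 mm thick, black on yellow, with a round recess 56 mm across and 7 mm deep in its middle. Recess floor: yellow, 8 mm above the bench, with a flat grey picture of two thin rings, one in the other. Takes the bearing. Origin: centre of the underside, below the recess centre; z up. Anywhere on the middle of the bench, turned up to 0.3 rad.
- rod_insert: Fixed foam insert, 189 x 90 mm, 15 mm thick, black on yellow, with a 7 mm deep rod-shaped recess: round ends 70 and 44 mm across, centres 110 mm apart, 34 mm channel between; yellow floor 8 mm above the bench. Origin: on the underside, below the centre of the wide end; x points to the narrow end (away from the robot); z up. On the other side of the bench from the rod, turned up to 0.2 rad.
- grease_tin: Bystander to leave in place: loose closed round tin, yellow with a red band and steel lid, 73 mm in diameter, 65 mm high, the tallest thing among the parts. Origin: centre of the underside. Anywhere on the middle of the bench, at least 100 mm from any part's centre.
- bolt_dish: Bystander to leave in place: loose shallow steel dish with small bolts, 86 mm across the rim, 24 mm high. Origin: centre of the underside. Anywhere on the middle of the bench.
Things that resemble listed ones, but are neither listed nor needed, are in the scene too. What is shaped like the bearing but orange, red or yellow is not meant.

How it is judged:
By the outcome, as a careful person would: the job done as asked, in the order asked, and still so for the second after the job is handed in, with the robot touching nothing.
It also fails if it takes over 112 s, if anything falls off the work surface, if the arm or the gripper's body presses on something with over 40 N, if the wrist force passes 120 N, or if a joint passes its speed limit or range.

## Working session

There is one attempt and no reset: what is moved stays moved. The work goes in short steps, Python scripts to look and compute and a shell command to move; the robot and the scene stay as the last step left them, time stands still between calls to the robot, and variables do not carry over. Pictures are saved under pics/ and viewed, and the job is handed in when it is done.

```bash
ls; mkdir -p pics
python3 - <<'E'
from plant import *
import cv2
print(get_state())
for n in ["scene","top","wrist"]:
    c=read_camera(n); cv2.imwrite(f"pics/{n}0.png",c["color"][:,:,::-1])
    print(n,{k:v for k,v in c.items() if k!="color"})
E
```

```text
pics
{'time': 0.0, 'qpos': array([ 1.09501377e+00,  2.87160128e-01,  1.57819432e+00,  1.34673549e-07,
        1.27859083e+00, -1.49995283e-01]), 'dq': array([ 0.00079113, -0.00026496,  0.0003469 ,  0.00099347,  0.00217989,
       -0.000424  ]), 'joint_efforts': array([-5.44638333e-04, -4.06013024e+01, -2.92606813e+01, -2.77906802e-04,
        6.18139515e-03,  1.62035974e-05]), 'eef_pos': array([0.2157175 , 0.63894521, 0.24694144]), 'tcp_rot': array([ 1.62174118e-01,  9.86761456e-01, -1.11918161e-03, -3.62140697e-04]), 'contact_force': array([ 0.10985942, -0.21234389,  0.27278407]), 'wrist_torque': array([-0.0176659 , -0.06131838, -0.00053681]), 'opening': 1.0027645873831827}
scene {'vfov': 45.60189545360716, 'cx': 277.2760122500051, 'cy': 217.0764594740651, 'cam_to_world': array([[-0.49148552, -0.60263031,  0.62871193,  1.23117043],
       [ 0.87085915, -0.33444254,  0.36021179,  0.42242696],
       [-0.00680652,  0.72455841,  0.68917979,  0.86344364],
       [ 0.        ,  0.        ,  0.        ,  1.        ]])}
top {'vfov': 57.71420789306455, 'cx': 284.157884880444, 'cy': 206.27325924628613, 'cam_to_world': array([[-0.02098485,  0.99050968, -0.13583158,  0.37298458],
       [-0.99976501, -0.02005123,  0.00823801,  0.00208997],
       [ 0.00543623,  0.13597253,  0.99069769,  0.9040784 ],
       [ 0.        ,  0.        ,  0.        ,  1.        ]])}
wrist {'vfov': 71.28488658861383, 'cx': 282.84968978457124, 'cy': 211.25390854165946, 'cam_to_world': array([[ 0.31981511, -0.89839166, -0.30101614,  0.13856609],
       [ 0.94747803,  0.30260104,  0.10352778,  0.66578311],
       [-0.0019207 , -0.31831593,  0.94798274,  0.37333214],
       [ 0.        ,  0.        ,  0.        ,  1.        ]])}
```

View pics/top0.png

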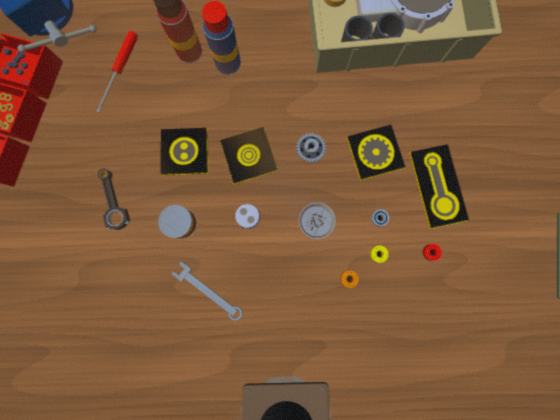

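View pics/scene0.png

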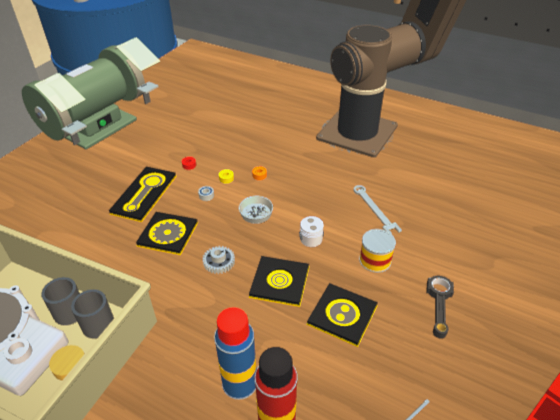

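View pics/wrist0.png

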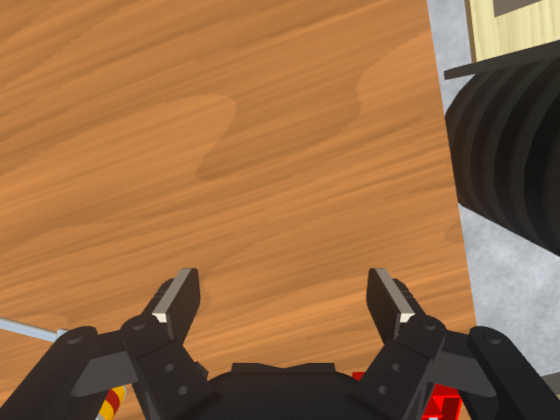

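```bash
cat > h.py <<'E'
from plant import *
import numpy as np, cv2
H=420
def ray(c,px):
    f=H/2/np.tan(np.radians(c["vfov"])/2)
    d=np.array([(px[0]-c["cx"])/f,-(px[1]-c["cy"])/f,-1.0])
    T=c["cam_to_world"]; return T[:3,3],T[:3,:3]@d
def onplane(c,px,z):
    o,d=ray(c,px); return o+d*(z-o[2])/d[2]
def proj(c,P):
    f=H/2/np.tan(np.radians(c["vfov"])/2)
    T=c["cam_to_world"]; p=(np.asarray(P)-T[:3,3])@T[:3,:3]
    return np.array([c["cx"]+f*p[0]/-p[2], c["cy"]-f*p[1]/-p[2]])
def tri(c1,p1,c2,p2):
    o1,d1=ray(c1,p1);o2,d2=ray(c2,p2)
    A=np.stack([d1,-d2],1); s=np.linalg.lstsq(A,o2-o1,rcond=None)[0]
    a=o1+d1*s[0];b=o2+d2*s[1]; return (a+b)/2,np.linalg.norm(a-b)
E
python3 - <<'E'
from h import *
things=["piston","gear","bearing","con_rod","piston_insert","gear_insert","bearing_insert","rod_insert","grease_tin","bolt_dish"]
C={n:read_camera(n) for n in ["top","scene"]}
for t in things:
    for n in C:
        r=place_of(t,n)
        print(t,n,[(round(x["p"],2),np.round(x["location"],1).tolist(),np.round(onplane(C[n],x["location"],0)[:2],4).tolist()) for x in r[:4]])
E
```

```text
piston top [(0.74, [249.7, 218.3], [0.4697, 0.0773]), (0.22, [119.3, 218.3], [0.476, 0.3872])]
piston scene [(0.68, [310.9, 236.8], [0.4642, 0.0757])]
gear top [(0.96, [311.5, 149.9], [0.6347, -0.0752])]
gear scene [(0.8, [220.5, 255.6], [0.6205, -0.0804])]
bearing top [(0.63, [347.9, 278.0], [0.3248, -0.1508]), (0.58, [380.7, 220.6], [0.4578, -0.235]), (0.54, [380.6, 253.5], [0.38, -0.2304])]
bearing scene [(0.59, [210.1, 194.8], [0.4552, -0.2255]), (0.57, [257.8, 178.0], [0.3343, -0.1516]), (0.47, [225.1, 180.5], [0.3866, -0.2239]), (0.45, [187.5, 163.9], [0.3766, -0.3583])]
con_rod top [(0.85, [117.0, 219.1], [0.4742, 0.3926])]
con_rod scene [(0.92, [438.1, 291.5], [0.4781, 0.39])]
piston_insert top [(0.97, [186.1, 152.4], [0.6344, 0.2309])]
piston_insert scene [(0.69, [342.9, 314.5], [0.6332, 0.2349])]
gear_insert top [(0.83, [374.0, 152.4], [0.6254, -0.2279])]
gear_insert scene [(0.66, [168.6, 237.3], [0.6322, -0.2232])]
bearing_insert top [(0.87, [250.2, 161.3], [0.609, 0.0749])]
bearing_insert scene [(0.64, [276.4, 284.8], [0.6323, 0.0755])]
rod_insert top [(0.86, [444.6, 206.3], [0.4891, -0.3904])]
rod_insert scene [(0.85, [153.4, 182.0], [0.4864, -0.3909])]
grease_tin top [(0.72, [182.8, 223.5], [0.4605, 0.2363])]
grease_tin scene [(0.98, [376.2, 257.9], [0.4517, 0.2377])]
bolt_dish top [(0.72, [317.4, 224.8], [0.4508, -0.0836])]
bolt_dish scene [(0.79, [255.5, 215.1], [0.4638, -0.0804])]
```

Run:
```python
from h import *
zs={"piston":0.025,"gear":0.012,"bearing":0.009,"piston_insert":0.012,"gear_insert":0.012,"bearing_insert":.012,"rod_insert":.012,"con_rod":.01,"grease_tin":.0325,"bolt_dish":.012}
C={n:read_camera(n) for n in ["top","scene"]}
for t,z in zs.items():
    for n in C:
        for r in trace(t,n)[:4]:
            if r["p"]<.3: continue
            m=r["pixels"].astype(np.uint8)
            cs=cv2.findContours(m,0,1)[0]; k=max(cs,key=cv2.contourArea)
            M=cv2.moments(m,True); cen=(M["m10"]/M["m00"],M["m01"]/M["m00"])
            w=onplane(C[n],cen,z)
            # outline principal dir on plane
            ys,xs=np.nonzero(m); P=np.array([onplane(C[n],(x,y),z)[:2] for x,y in zip(xs,ys)])
            rect=cv2.minAreaRect((P*1000).astype(np.float32))
            print(t,n,round(r["p"],2),np.round(cen,1),np.round(w[:2],4),"rect",np.round(rect[0],1),np.round(rect[1],1),round(rect[2],1))
top=C["top"]["color"][:,:,::-1]
crop=top[100:300,80:480]; cv2.imwrite("pics/crop1.png",cv2.resize(crop,(800,400),interpolation=cv2.INTER_CUBIC))
# yellow pixels recess (floor z=.008)
hsv=cv2.cvtColor(top,cv2.COLOR_BGR2HSV)
```

```text
piston top 0.92 [247.7 216. ] [0.4724 0.0799] rect [472.6  80.3] [58.1 56. ] 88.8
piston scene 0.86 [311.3 231.2] [0.4695 0.0784] rect [468.   76.9] [94.6 56.5] 25.6
gear top 0.81 [310.6 148. ] [ 0.6359 -0.0722] rect [636.2 -71.9] [70.1 69.8] 88.6
gear scene 0.95 [218.7 259.9] [ 0.642  -0.0696] rect [641.7 -70.5] [79.9 70.7] 33.0
gear scene 0.64 [440.  303.2] [0.5167 0.4026] rect [522.4 403.1] [163.5  54.8] 15.2
bearing top 0.74 [378.8 253.8] [ 0.3793 -0.2239] rect [ 378.9 -224.3] [42.3 37.1] 88.8
bearing top 0.72 [432.1 252.6] [ 0.3795 -0.3487] rect [ 380.9 -348.5] [42.8 37.1] 88.8
bearing top 0.6 [379.7 217.6] [ 0.464  -0.2307] rect [ 463.2 -230.3] [40.7 38. ] 88.8
bearing top 0.51 [349.2 278.4] [ 0.3244 -0.1522] rect [ 324.1 -151.8] [36.9 37.9] 42.8
bearing scene 0.76 [259.3 173.4] [ 0.3245 -0.1524] rect [ 325.1 -153.1] [57.2 38.4] 30.4
bearing scene 0.74 [188.9 163.1] [ 0.3808 -0.349 ] rect [ 380.  -349.1] [57.7 38.9] 37.3
bearing scene 0.65 [205.8 193.2] [ 0.4634 -0.2322] rect [ 463.2 -233.5] [58.  39.2] 34.8
bearing scene 0.5 [225.9 177.3] [ 0.3831 -0.223 ] rect [ 381.6 -223.4]
[... 764 characters left out ...]
p 0.92 [439.1 186.3] [ 0.5358 -0.3759] rect [ 537.1 -375.3] [193.7  98.6] 11.1
rod_insert scene 0.69 [279.4 281.2] [0.6288 0.0811] rect [625.8  79.7] [122.8 113. ] 17.1
rod_insert scene 0.68 [142.5 194.4] [ 0.5501 -0.3716] rect [ 542.4 -374. ] [201.9 100.9] 11.3
con_rod top 0.62 [112.1 202.5] [0.5127 0.4015] rect [523.1 397.4] [151.3  62.9] 8.7
grease_tin top 0.73 [177.8 222.3] [0.4603 0.2394] rect [459.  239.9] [84.4 77.9] 45.3
grease_tin scene 0.94 [376.9 251.1] [0.4611 0.2385] rect [457.8 237.7] [132.4  71.8] 14.4
bolt_dish top 0.63 [316.9 220.4] [ 0.4602 -0.0815] rect [459.1 -81.9] [84.9 85. ] 88.8
bolt_dish scene 0.56 [256.1 209.7] [ 0.4568 -0.0824] rect [455.3 -84. ] [100.2  86.4] 29.0
```

View pics/crop1.png

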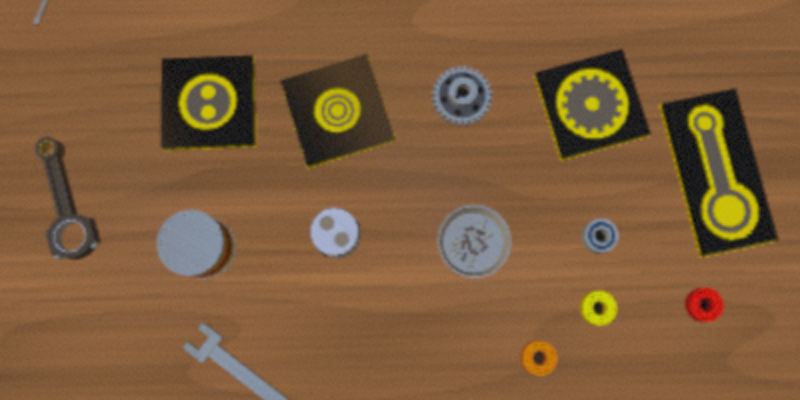

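Run:
```python
from h import *
P={"piston_insert":[.634,.232],"gear_insert":[.6235,-.2285],"bearing_insert":[.622,.078],"rodW":[.489,-.3865],"rodN":[.597,-.365]}
R={"piston_insert":.042,"gear_insert":.05,"bearing_insert":.036,"rodW":.041,"rodN":.028}
C={n:read_camera(n) for n in ["top","scene"]}
for n,c in C.items():
    hsv=cv2.cvtColor(c["color"],cv2.COLOR_RGB2HSV)
    yel=((hsv[...,0]>22)&(hsv[...,0]<34)&(hsv[...,1]>150)&(hsv[...,2]>110))
    ys,xs=np.nonzero(yel); W=np.array([onplane(c,(x,y),.008)[:2] for x,y in zip(xs,ys)])
    for k in P:
        s=W[np.linalg.norm(W-P[k],axis=1)<R[k]]
        if k=="rodN": s=s[s[:,0]>.59]
        if len(s)<10: print(n,k,"few");continue
        (x,y),r=cv2.minEnclosingCircle((s*1000).astype(np.float32))
        print(n,k,len(s),round(x,1),round(y,1),"d",round(2*r,1),"mean",(s.mean(0)*1000).round(1))
# rod: dark pixels
    t=trace("con_rod",n)
    cv2.imwrite(f"pics/m_{n}.png",cv2.resize(c["color"][270:350,400:480,::-1] if n=="scene" else c["color"][155:240,80:150,::-1],None,fx=7,fy=7,interpolation=cv2.INTER_CUBIC))
```

```text
top piston_insert 359 636.9 235.4 d 70.5 mean [638.1 236.1]
top gear_insert 486 626.0 -230.3 d 88.5 mean [ 627.  -230.4]
top bearing_insert 360 623.7 78.6 d 57.0 mean [624.3  79.1]
top rodW 487 493.2 -387.0 d 73.5 mean [ 490.4 -387.9]
top rodN 152 601.5 -366.5 d 43.1 mean [ 604.6 -366.4]
scene piston_insert 415 633.6 232.6 d 71.4 mean [632.1 232.4]
scene gear_insert 348 621.7 -235.8 d 90.1 mean [ 620.7 -236.6]
scene bearing_insert 326 619.3 74.9 d 57.6 mean [619.8  75.4]
scene rodW 245 491.6 -391.1 d 76.8 mean [ 487.7 -393.5]
scene rodN 72 596.2 -371.3 d 42.3 mean [ 601.5 -373.5]
```

View pics/m_top.png

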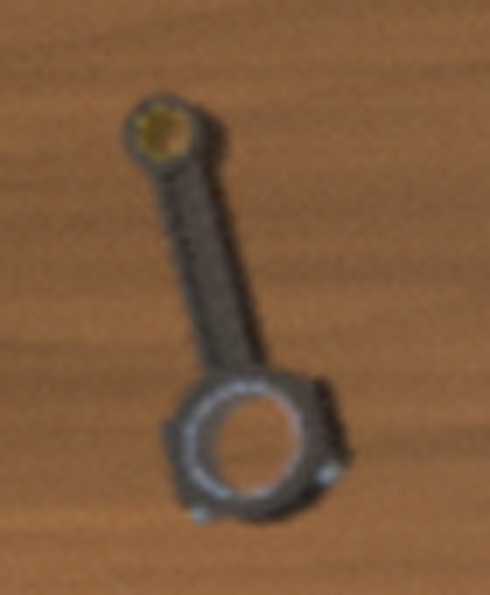

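View pics/m_scene.png

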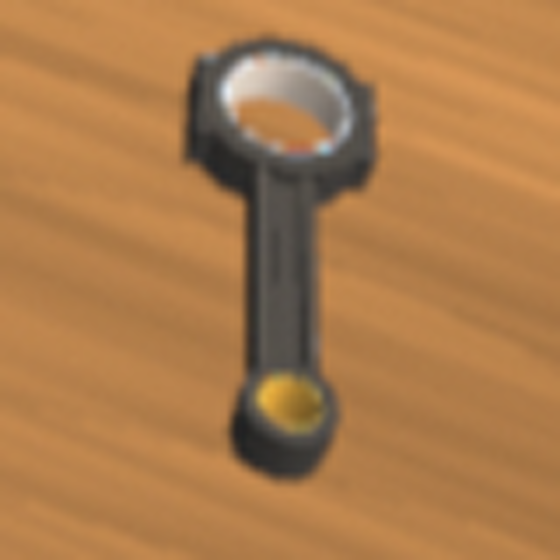

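```bash
python3 - <<'E'
from h import *
C={n:read_camera(n) for n in ["top","scene"]}
for n,b,s in [("top",(115.7,217.9),(103.1,173.9)),("scene",(441.1,284.7),(441.4,327.6))]:
    B=onplane(C[n],b,.02);S=onplane(C[n],s,.02);d=S-B
    print(n,B,S,np.linalg.norm(d),np.arctan2(d[1],d[0]))
print(get_state()["eef_pos"])
E
python3 -m crank '[[-1,0,0,0,0,0,0]]' 40
```

```text
top [0.47483479 0.38711671 0.02      ] [0.58005718 0.42088597 0.02      ] 0.11050843517712759 0.3105483474745528
scene [0.47445505 0.39107727 0.02      ] [0.5806985  0.42232761 0.02      ] 0.1107440944991752 0.28607108101674045
[0.21601354 0.63949476 0.24832785]
time: 2.75
eef_pos: [0.216, 0.6395, 0.2484]
tcp_rot: [0.162, 0.987, 0.0, 0.0]
contact_force: [0.3, 0.3, -0.3]
opening: 1.003
```

```bash
python3 -m crank '[[-1,-4.7,-0.5,0,0,0,-8],[-1,-3,-4,0,0,0,-8],[-1,0,-5,0,0,0,-2.7],[-1,0,-5,0,0,0,0],[-1,0,-5,0,0,0,0]]'
```

```text
time: 3.25
eef_pos: [0.2787, 0.4231, 0.2482]
tcp_rot: [-0.0, 1.0, -0.0, 0.0]
contact_force: [0.7, -0.7, 0.6]
opening: 1.004
```

```bash
python3 -m crank '[[-1,-1.9,-3.4,1,0,0,0],[-1,-1.9,-3.4,1,0,0,0],[-1,-1.9,-3.4,1,0,0,0],[-1,-1.9,-3.4,1,0,0,0],[-1,-1.9,-3.4,1,0,0,0]]';python3 -m crank '[[-1,-1.9,-3.4,1,0,0,0],[-1,-1.9,-3.4,1,0,0,0],[-1,-1.9,-3.4,1,0,0,0],[-1,-1.9,-3.4,1,0,0,0],[-1,-1.9,-3.4,1,0,0,0]]';  python3 -m crank '[[-1,0,0,0,0,0,0]]'
python3 - <<'E'
from h import *
c=read_camera("wrist"); cv2.imwrite("pics/w1.png",c["color"][:,:,::-1]); print(get_state()["eef_pos"], proj(c,[.471,.079,.05]))
E
```

```text
time: 3.75
eef_pos: [0.3744, 0.2536, 0.1984]
tcp_rot: [-0.0, 1.0, 0.0, 0.001]
contact_force: [1.0, 0.5, -0.3]
opening: 0.997
time: 4.25
eef_pos: [0.4697, 0.0835, 0.1483]
tcp_rot: [-0.0, 1.0, 0.0, 0.001]
contact_force: [0.2, 0.3, 0.3]
opening: 0.998
time: 4.35
eef_pos: [0.4702, 0.0818, 0.1476]
tcp_rot: [0.002, 1.0, -0.0, -0.0]
contact_force: [-0.8, 0.3, -0.0]
opening: 1.003
[0.46944049 0.08335941 0.14792935] [279.16446809 219.67811214]
```

View pics/w1.png

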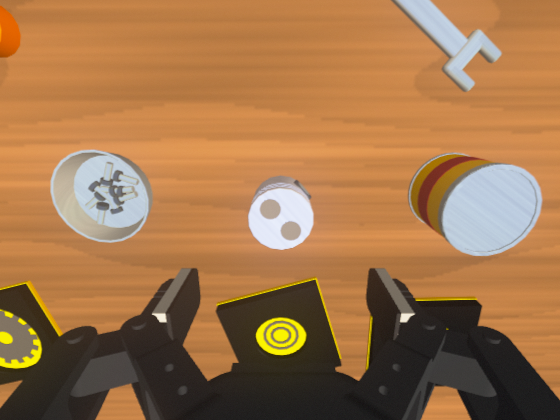

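Run:
```python
from h import *
c=read_camera("wrist"); 
print(onplane(c,(281,217),.05)); print(get_state()["eef_pos"])
# yellow floor of bearing insert
print(onplane(c,(281,336.5),.008))
T=c["cam_to_world"]; print(T)
for n in["piston","bearing_insert"]:
    for r in trace(n,"wrist")[:2]: 
        m=r["pixels"]; ys,xs=np.nonzero(m); print(n,r["p"],xs.min(),xs.max(),ys.min(),ys.max())
```

```text
[0.4679866  0.08221863 0.05      ]
[0.46901996 0.08444834 0.14821644]
[0.62496855 0.08118343 0.008     ]
[[ 3.14732460e-03 -9.48178805e-01 -3.17721652e-01  3.87919324e-01]
 [ 9.99994864e-01  3.17646000e-03  4.26336665e-04  8.38386313e-02]
 [ 6.04986728e-04 -3.17721362e-01  9.48183933e-01  2.74259637e-01]
 [ 0.00000000e+00  0.00000000e+00  0.00000000e+00  1.00000000e+00]]
piston 0.64 244 310 176 250
piston 0.25 48 149 150 243
bearing_insert 0.89 214 338 278 367
```

```bash
python3 -m crank '[[-1,0,-0.2,3,0,0,0],[-1,0,0,3,0,0,0],[-1,0,0,3,0,0,0],[-1,0,0,1.5,0,0,0],[-1,0,0,0.5,0,0,0]]';python3 -m crank '[[1,0,0,0,0,0,0],[1,0,0,0,0,0,0],[1,0,0,0,0,0,0],[1,0,0,0,0,0,0],[1,0,0,0,0,0,0]]' 40;python3 -m crank '[[1,0,0,0,0,0,0],[1,0,0,0,0,0,0],[1,0,0,0,0,0,0],[1,0,0,0,0,0,0],[1,0,0,0,0,0,0]]' 40
```

```text
time: 5.05
eef_pos: [0.4671, 0.0843, 0.0368]
tcp_rot: [-0.001, 1.0, 0.0, -0.002]
contact_force: [0.5, 1.0, -0.4]
opening: 0.998
time: 5.55
eef_pos: [0.4706, 0.0831, 0.0403]
tcp_rot: [-0.0, 1.0, -0.0, 0.002]
contact_force: [-0.3, 0.6, 6.2]
opening: 0.619
time: 6.05
eef_pos: [0.4706, 0.0831, 0.0403]
tcp_rot: [-0.0, 1.0, 0.0, 0.002]
contact_force: [-1.2, 0.1, 6.7]
opening: 0.62
```

```bash
python3 -m crank '[[1,0,0,-0.5,0,0,0],[1,0,0,-1.5,0,0,0],[1,0,0,-3,0,0,0],[1,0,0,-4,0,0,0],[1,0,0,-2,0,0,0]]';python3 -m crank '[[1,-2.5,2,0,0,0,0],[1,-3,3,0,0,0,0],[1,-3,3,0,0,0,0],[1,-2.5,2.5,0,0,0,0],[1,-0.5,0.5,0,0,0,0]]';  python3 -m crank '[[1,0,0,0,0,0,0]]'
python3 - <<'E'
from h import *
c=read_camera("wrist"); cv2.imwrite("pics/w2.png",c["color"][:,:,::-1]); print(get_state()["eef_pos"], proj(c,[.635,.234,.008]))
E
```

```text
time: 6.55
eef_pos: [0.4698, 0.0831, 0.1513]
tcp_rot: [-0.0, 1.0, 0.0, 0.002]
contact_force: [1.2, -0.2, -1.6]
opening: 0.62
time: 7.05
eef_pos: [0.5853, 0.1953, 0.1479]
tcp_rot: [-0.001, 1.0, 0.0, 0.0]
contact_force: [-0.6, -0.2, -2.6]
opening: 0.62
time: 7.15
eef_pos: [0.5835, 0.1936, 0.1474]
tcp_rot: [-0.001, 1.0, -0.0, -0.001]
contact_force: [-0.3, -0.1, -1.8]
opening: 0.612
[0.58280416 0.19291796 0.14730023] [322.57050273 252.90480167]
```

View pics/w2.png

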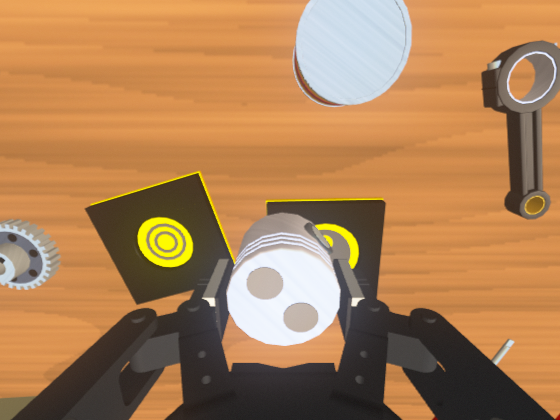

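Run:
```python
from h import *
c=read_camera("wrist"); e=get_state()["eef_pos"];print(e)
print("PI corners",onplane(c,(267,201),.015),onplane(c,(384,200),.015),"recess right",onplane(c,(359,247),.008))
print("BI",onplane(c,(166,242.5),.008))
print("BI",onplane(c,(166,242.5),.008))
print("rod big",onplane(c,(530,77),.02),"small",onplane(c,(536,205),.02))
print("crown if at eef",proj(c,[e[0],e[1],e[2]+.012]))
```

```text
[0.58256839 0.19247986 0.1474086 ]
PI corners [0.57785265 0.1785994  0.015     ] [0.57673985 0.28621238 0.015     ] recess right [0.62758053 0.26919673 0.008     ]
BI [0.62295671 0.07733845 0.008     ]
BI [0.62295671 0.07733845 0.008     ]
rod big [0.47371234 0.38886463 0.02      ] small [0.57980712 0.42277373 0.02      ]
crown if at eef [281.22816363 300.144849  ]
```

```bash
python3 -m crank '[[1,-2.5,2,0,0,0,0],[1,-2,1.5,2,0,0,0],[1,-0.5,0.5,3,0,0,0],[1,0,0,2.5,0,0,0],[1,0,0,1,0,0,0]]';python3 -m crank '[[1,0,0,0.3,0,0,0],[1,0,0,0.2,0,0,0],[1,0,0,0,0,0,0]]';  python3 - <<'E'
from h import *
c=read_camera("wrist"); cv2.imwrite("pics/w3.png",c["color"][:,:,::-1]); print(get_state()["eef_pos"], proj(c,[.633,.233,.008]))
c=read_camera("scene"); cv2.imwrite("pics/s3.png",cv2.resize(c["color"][180:400,200:500,::-1],None,fx=2.6,fy=2.6))
E
```

```text
time: 7.75
eef_pos: [0.6308, 0.2316, 0.0596]
tcp_rot: [0.0, 1.0, -0.001, -0.004]
contact_force: [-0.8, -0.2, -3.1]
opening: 0.618
time: 8.05
eef_pos: [0.6347, 0.233, 0.06]
tcp_rot: [-0.0, 1.0, 0.0, 0.001]
contact_force: [0.4, 0.5, -1.8]
opening: 0.617
[0.6347933  0.23306584 0.06017624] [282.40972843 239.70189666]
```

View pics/s3.png

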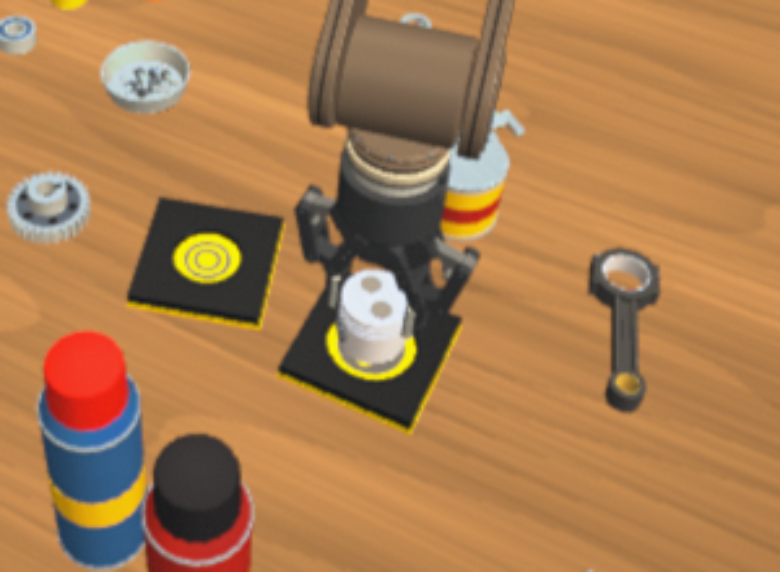

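View pics/w3.png

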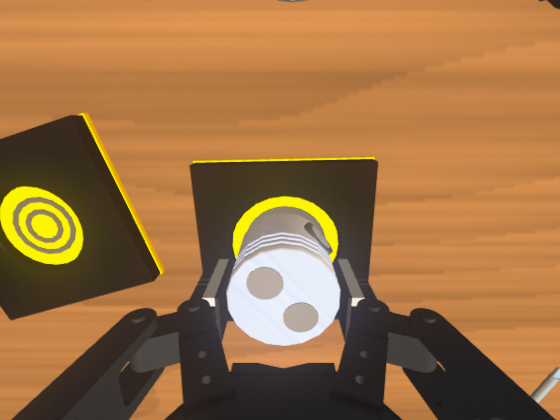

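```bash
python3 -m crank '[[1,0,0,0.4,0,0,0],[1,0,0,0.4,0,0,0],[1,0,0,0.1,0,0,0],[1,0,0,0,0,0,0]]'; python3 -m crank '[[1,0,0,0.1,0,0,0],[1,0,0,0,0,0,0]]'; python3 -m crank '[[1,0,0,0.1,0,0,0],[1,0,0,0,0,0,0]]'
```

```text
time: 8.55
eef_pos: [0.6335, 0.2331, 0.0488]
tcp_rot: [-0.0, 1.0, -0.0, -0.0]
contact_force: [-0.6, 0.8, -2.6]
opening: 0.616
time: 8.75
eef_pos: [0.634, 0.2332, 0.0485]
tcp_rot: [-0.0, 1.0, 0.0, 0.0]
contact_force: [-0.3, 0.0, -2.5]
opening: 0.625
time: 8.95
eef_pos: [0.634, 0.2332, 0.0484]
tcp_rot: [-0.0, 1.0, -0.0, -0.0]
contact_force: [-3.0, -1.3, 4.3]
opening: 0.62
```

```bash
python3 -m crank '[[-0.35,0,0,0,0,0,0],[-0.45,0,0,0,0,0,0],[-0.6,0,0,0,0,0,0],[-0.9,0,0,0,0,0,0],[-1,0,0,0,0,0,0]]'; python3 -m crank '[[-1,0,0,-1,0,0,0],[-1,0,0,-4,0,0,0],[-1,0,0,-5,0,0,0],[-1,0,0,0,0,0,0]]'
python3 - <<'E'
from h import *
c=read_camera("wrist"); cv2.imwrite("pics/w4.png",c["color"][:,:,::-1]); print(get_state()["eef_pos"], proj(c,[.633,.233,.008]))
E
```

```text
time: 9.45
eef_pos: [0.6339, 0.2331, 0.0473]
tcp_rot: [-0.0, 1.0, 0.0, 0.0]
contact_force: [-0.3, 0.1, -0.0]
opening: 1.0
time: 9.85
eef_pos: [0.6391, 0.2343, 0.158]
tcp_rot: [-0.0, 1.0, 0.002, 0.009]
contact_force: [1.3, 0.0, 1.7]
opening: 1.002
[0.63729575 0.23390839 0.15438986] [280.55635461 191.91217928]
```

View pics/w4.png

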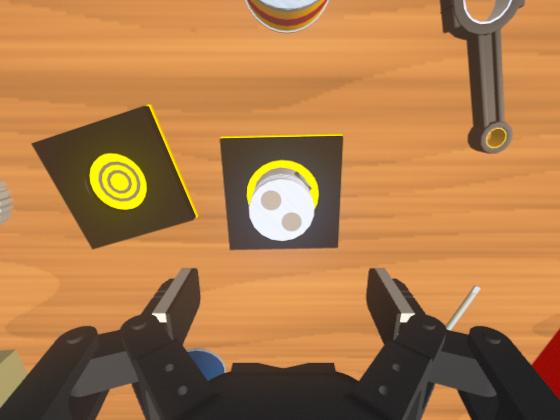

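```bash
python3 -m crank '[[-1,0,-4,0,0,0,0],[-1,0,-5,0,0,0,0],[-1,0,-5,0,0,0,0],[-1,0,-5,0,0,0,0],[-1,0,-5,0,0,0,0]]'; python3 -m crank '[[-1,0,-4.5,0,0,0,0],[-1,0,-2,0,0,0,0],[-1,0,0,0,0,0,0],[-1,0,0,0,0,0,0]]'
python3 - <<'E'
from h import *
c=read_camera("wrist"); cv2.imwrite("pics/w5.png",c["color"][:,:,::-1]); print(get_state()["eef_pos"], proj(c,[.636,-.072,.032]), proj(c,[.624,-.233,.008]))
E
```

```text
time: 10.4
eef_pos: [0.6332, -0.0086, 0.1467]
tcp_rot: [-0.0, 1.0, 0.0, -0.001]
contact_force: [0.4, 0.5, -0.0]
opening: 1.0
time: 10.8
eef_pos: [0.6335, -0.0718, 0.1467]
tcp_rot: [0.0, 1.0, 0.0, -0.001]
contact_force: [0.3, 0.3, -0.5]
opening: 1.0
[ 0.63365579 -0.07100272  0.14675711] [282.07763391 214.75692311] [109.9727899  194.31611413]
```

View pics/w5.png

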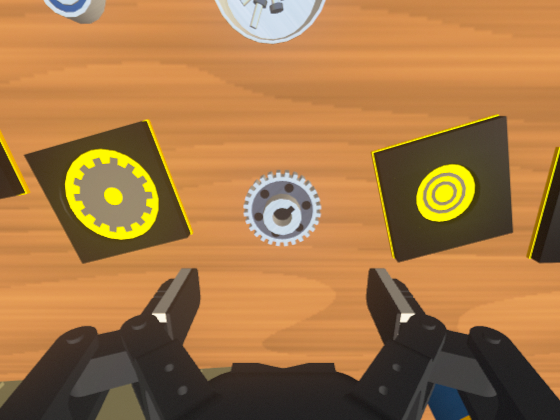

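```bash
python3 -m crank '[[-1,-0.3,0,3,0,0,0],[-1,0,0,3.5,0,0,0],[-1,0,0,3,0,0,0],[-1,0,0,1.5,0,0,0],[-1,0,0,0.3,0,0,0]]'; python3 -m crank '[[0.2,0,0,0,0,0,0],[1,0,0,0,0,0,0],[1,0,0,0,0,0,0],[1,0,0,0,0,0,0],[1,0,0,0,0,0,0]]' 50; python3 -m crank '[[1,0,0,0,0,0,0],[1,0,0,0,0,0,0],[1,0,0,0,0,0,0]]';  python3 - <<'E'
from h import *
c=read_camera("wrist"); cv2.imwrite("pics/w6.png",c["color"][:,:,::-1]); print(get_state()["eef_pos"])
E
```

```text
time: 11.35
eef_pos: [0.6354, -0.07, 0.0318]
tcp_rot: [-0.001, 1.0, 0.001, -0.002]
contact_force: [-0.5, -0.4, 0.2]
opening: 1.002
time: 11.85
eef_pos: [0.6383, -0.0726, 0.0365]
tcp_rot: [-0.0, 1.0, -0.001, 0.002]
contact_force: [-1.1, -0.7, 5.5]
opening: 0.376
time: 12.15
eef_pos: [0.6383, -0.0726, 0.0365]
tcp_rot: [-0.0, 1.0, -0.001, 0.002]
contact_force: [-1.5, -0.8, 5.9]
opening: 0.369
[ 0.63834906 -0.07259724  0.03650025]
```

View pics/w6.png

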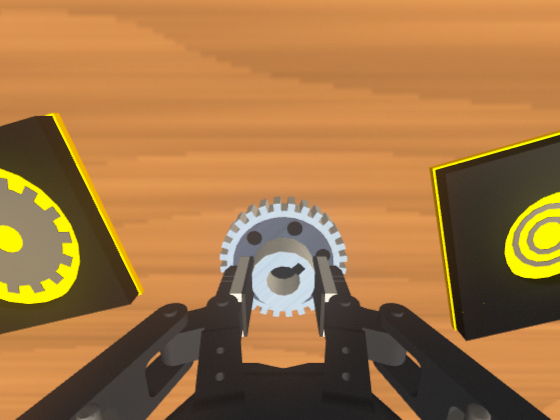

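```bash
python3 -m crank '[[1,0,0,-0.5,0,0,0],[1,0,0,-1.5,0,0,0],[1,0,0,-3,0,0,0],[1,0,0,-2,0,0,0],[1,0,-2,0,0,0,0]]'; python3 -m crank '[[1,0.4,-4,0,0,0,0],[1,0.4,-4,0,0,0,0],[1,0.4,-4,0,0,0,0],[1,0,-1.8,0,0,0,0],[1,0,0,0,0,0,0]]';  python3 - <<'E'
from h import *
c=read_camera("wrist"); cv2.imwrite("pics/w7.png",c["color"][:,:,::-1]); print(get_state()["eef_pos"],proj(c,[.625,-.23,.008]))
E
```

```text
time: 12.7
eef_pos: [0.6389, -0.0904, 0.1084]
tcp_rot: [-0.001, 1.0, -0.0, 0.003]
contact_force: [0.8, -0.4, -4.8]
opening: 0.373
time: 13.2
eef_pos: [0.6245, -0.2325, 0.1042]
tcp_rot: [0.002, 1.0, -0.0, -0.0]
contact_force: [-0.0, 0.5, -4.8]
opening: 0.37
[ 0.62450201 -0.2305966   0.10392376] [285.49874044 219.92202048]
```

View pics/w7.png

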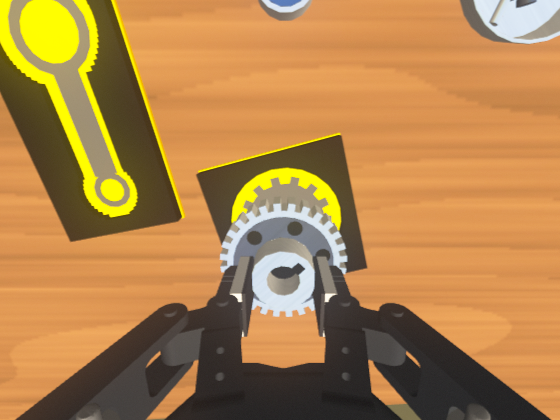

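```bash
python3 -m crank '[[1,0,0.2,2,0,0,0],[1,0,0,2,0,0,0],[1,0,0,0.8,0,0,0],[1,0,0,0.2,0,0,0],[1,0,0,0,0,0,0]]';  python3 - <<'E'
from h import *
c=read_camera("wrist"); cv2.imwrite("pics/w8.png",c["color"][:,:,::-1]); print(get_state()["eef_pos"],proj(c,[.625,-.23,.008]))
E
```

```text
time: 13.75
eef_pos: [0.6253, -0.2271, 0.0544]
tcp_rot: [-0.001, 1.0, 0.0, -0.0]
contact_force: [0.1, 1.1, -3.7]
opening: 0.371
[ 0.62579852 -0.22759435  0.05521467] [277.82951995 245.28652251]
```

View pics/w8.png

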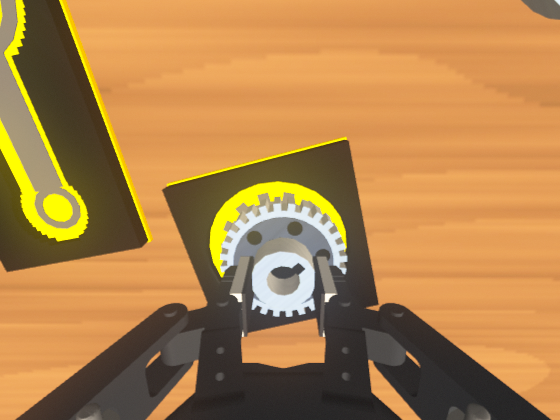

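```bash
python3 -m crank '[[1,0,-0.2,0.3,0,0,0],[1,0,0,0.3,0,0,0],[1,0,0,0.2,0,0,0],[1,0,0,0,0,0,0]]';  python3 -m crank '[[1,0,0,0.1,0,0,0],[1,0,0,0,0,0,0]]'; python3 -m crank '[[1,0,0,0.1,0,0,0],[1,0,0,0,0,0,0]]'
```

```text
time: 14.2
eef_pos: [0.6248, -0.2298, 0.0459]
tcp_rot: [-0.0, 1.0, 0.0, -0.0]
contact_force: [-0.0, 0.1, -4.8]
opening: 0.372
time: 14.4
eef_pos: [0.6251, -0.2299, 0.0453]
tcp_rot: [-0.0, 1.0, 0.0, -0.0]
contact_force: [0.2, 0.5, -4.9]
opening: 0.37
time: 14.6
eef_pos: [0.6253, -0.23, 0.0447]
tcp_rot: [-0.0, 1.0, -0.0, 0.0]
contact_force: [-1.3, 0.1, -2.2]
opening: 0.375
```

```bash
python3 -m crank '[[1,0,0,0.1,0,0,0],[1,0,0,0,0,0,0]]'
```

```text
time: 14.8
eef_pos: [0.6253, -0.2299, 0.0446]
tcp_rot: [-0.0, 1.0, -0.0, -0.0]
contact_force: [-4.4, 1.5, 3.9]
opening: 0.371
```

```bash
python3 -m crank '[[0.15,0,0,0,0,0,0],[0,0,0,0,0,0,0],[-0.2,0,0,0,0,0,0],[-0.6,0,0,0,0,0,0],[-0.6,0,0,0,0,0,0]]';  python3 -m crank '[[-1,0,0,-1,0,0,0],[-1,0,0,-3,0,0,0],[-1,0,0,-5,0,0,0],[-1,0,0,-1,0,0,0]]'
python3 - <<'E'
from h import *
c=read_camera("wrist"); cv2.imwrite("pics/w9.png",c["color"][:,:,::-1]); print(get_state()["eef_pos"],proj(c,[.625,-.23,.008]))
E
```

```text
time: 15.3
eef_pos: [0.6253, -0.23, 0.0433]
tcp_rot: [-0.0, 1.0, -0.0, 0.0]
contact_force: [0.0, -0.8, -0.7]
opening: 0.802
time: 15.7
eef_pos: [0.6286, -0.2317, 0.1516]
tcp_rot: [-0.0, 1.0, -0.003, 0.006]
contact_force: [0.8, -0.3, 1.1]
opening: 1.0
[ 0.6284953  -0.23164071  0.15125609] [285.16813559 197.06150966]
```

View pics/w9.png

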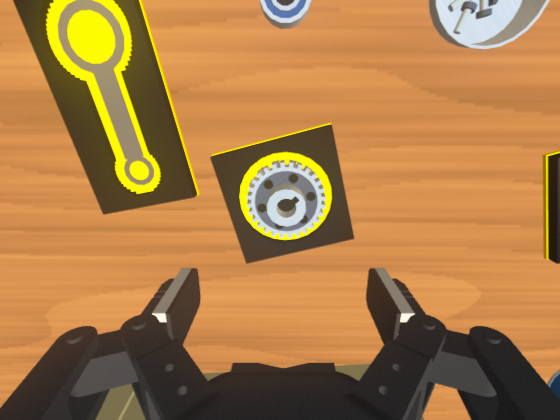

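```bash
python3 -m crank '[[-1,4,0,0,0,0,0],[-1,4.5,0,0,0,0,0],[-1,4.5,0,0,0,0,0],[-1,3.2,0,2,0,0,0],[-1,0,0,1,0,0,0]]';  python3 -m crank '[[-1,0,0,0,0,0,0]]'
python3 - <<'E'
from h import *
c=read_camera("wrist"); cv2.imwrite("pics/w10.png",c["color"][:,:,::-1]); print(get_state()["eef_pos"],proj(c,[.464,-.2315,.018]))
E
```

```text
time: 16.25
eef_pos: [0.4584, -0.2281, 0.1103]
tcp_rot: [0.001, 1.0, 0.002, -0.003]
contact_force: [-0.6, 0.9, -0.5]
opening: 0.997
time: 16.35
eef_pos: [0.4616, -0.229, 0.1112]
tcp_rot: [0.0, 1.0, 0.001, -0.002]
contact_force: [0.5, 0.4, 0.5]
opening: 1.0
[ 0.46309439 -0.22984395  0.11262044] [279.0722621  223.76434873]
```

View pics/w10.png

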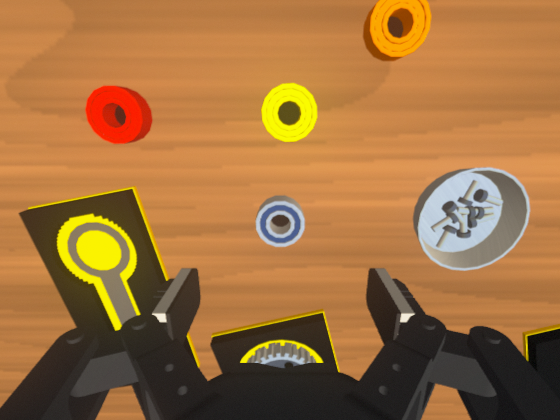

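```bash
python3 -m crank '[[-0.35,-0.1,-0.1,2,0,0,0],[-0.35,0,0,3,0,0,0],[-0.35,0,0,2.5,0,0,0],[-0.35,0,0,1,0,0,0],[-0.35,0,0,0,0,0,0]]'; python3 -m crank '[[-0.35,0,0,0,0,0,0]]';python3 - <<'E'
from h import *
c=read_camera("wrist"); cv2.imwrite("pics/w11.png",c["color"][:,:,::-1]); print(get_state()["eef_pos"])
c=read_camera("scene"); cv2.imwrite("pics/s11.png",cv2.resize(c["color"][130:260,120:290,::-1],None,fx=4.5,fy=4.5))
E
```

```text
time: 16.9
eef_pos: [0.4644, -0.2307, 0.0273]
tcp_rot: [-0.001, 1.0, 0.001, -0.001]
contact_force: [-0.1, -0.3, 0.2]
opening: 0.676
time: 17.0
eef_pos: [0.4655, -0.2317, 0.0294]
tcp_rot: [-0.001, 1.0, -0.001, 0.001]
contact_force: [0.3, -0.4, 0.5]
opening: 0.678
[ 0.46561615 -0.23184098  0.02983553]
```

View pics/w11.png

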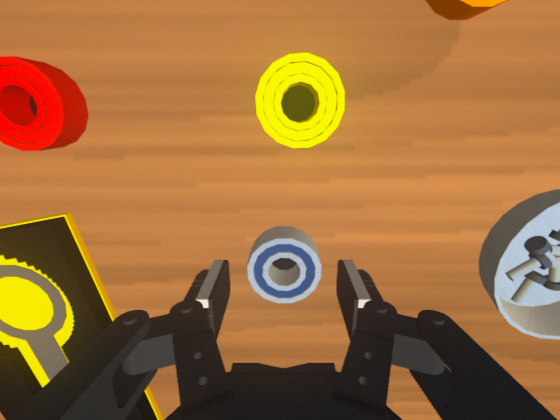

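View pics/s11.png

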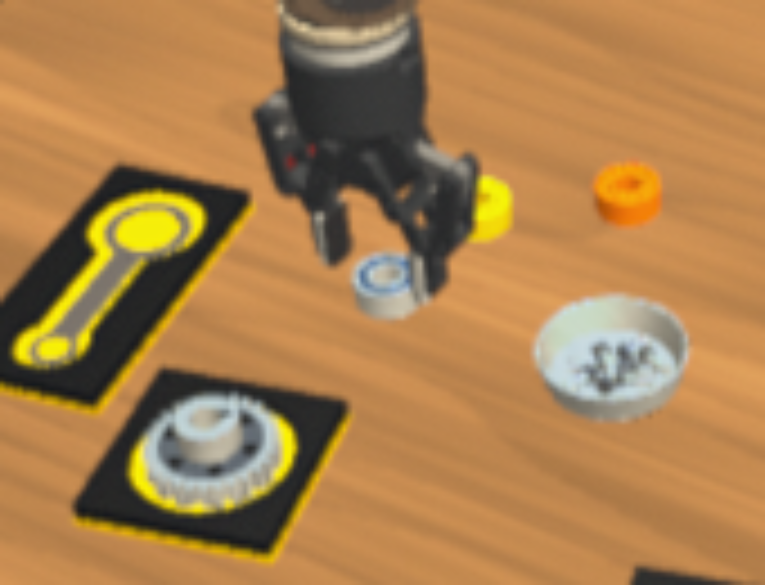

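```bash
python3 -m crank '[[-0.35,0,0,0.4,0,0,0],[-0.35,0,0,0.3,0,0,0],[-0.35,0,0,0.2,0,0,0],[-0.35,0,0,0,0,0,0]]'; python3 -m crank '[[-0.35,0,0,0.2,0,0,0],[-0.35,0,0,0,0,0,0]]';python3 -m crank '[[-0.35,0,0,0.2,0,0,0],[-0.35,0,0,0,0,0,0]]'
```

```text
time: 17.5
eef_pos: [0.4638, -0.2308, 0.019]
tcp_rot: [-0.0, 1.0, 0.0, -0.0]
contact_force: [-0.3, 0.7, 0.9]
opening: 0.677
time: 17.7
eef_pos: [0.464, -0.2309, 0.0171]
tcp_rot: [-0.0, 1.0, 0.0, -0.0]
contact_force: [0.4, 0.3, -0.4]
opening: 0.674
time: 17.9
eef_pos: [0.464, -0.2309, 0.0151]
tcp_rot: [-0.0, 1.0, 0.0, -0.0]
contact_force: [-0.2, -0.0, 0.2]
opening: 0.683
```

```bash
python3 -m crank '[[-0.35,0,0,0.2,0,0,0],[-0.35,0,0,0,0,0,0]]'; python3 -m crank '[[-0.35,0,0,0.2,0,0,0],[-0.35,0,0,0,0,0,0]]'
```

```text
time: 18.1
eef_pos: [0.464, -0.2309, 0.0131]
tcp_rot: [-0.0, 1.0, 0.0, -0.0]
contact_force: [-0.4, 0.2, -0.3]
opening: 0.677
time: 18.3
eef_pos: [0.4643, -0.2311, 0.0125]
tcp_rot: [-0.0, 1.0, 0.0, -0.0]
contact_force: [-3.1, 1.8, 9.1]
opening: 0.672
```

```bash
python3 -m crank '[[-0.35,0,0,-0.5,0,0,0],[-0.35,0,0,-0.8,0,0,0],[0.2,0,0,0,0,0,0],[1,0,0,0,0,0,0],[1,0,0,0,0,0,0]]' 50; python3 -m crank '[[1,0,0,0,0,0,0],[1,0,0,0,0,0,0],[1,0,0,0,0,0,0],[1,0,0,0,0,0,0]]'; python3 -m crank '[[1,0,0,-0.3,0,0,0],[1,0,0,-1,0,0,0],[1,0,0,-3,0,0,0],[1,0,0,-3,0,0,0],[1,0,0,0,0,0,0]]';python3 - <<'E'
from h import *
c=read_camera("wrist"); cv2.imwrite("pics/w12.png",c["color"][:,:,::-1]); print(get_state()["eef_pos"])
E
```

```text
time: 18.8
eef_pos: [0.4649, -0.2316, 0.0257]
tcp_rot: [-0.0, 1.0, -0.0, 0.001]
contact_force: [-1.2, 1.0, 7.7]
opening: 0.439
time: 19.2
eef_pos: [0.465, -0.2316, 0.0257]
tcp_rot: [-0.0, 1.0, -0.0, 0.001]
contact_force: [-1.6, 1.1, 6.4]
opening: 0.435
time: 19.7
eef_pos: [0.4667, -0.2329, 0.1021]
tcp_rot: [-0.0, 1.0, -0.003, 0.004]
contact_force: [0.8, -0.2, -1.1]
opening: 0.436
[ 0.46542994 -0.23197871  0.09978962]
```

View pics/w12.png

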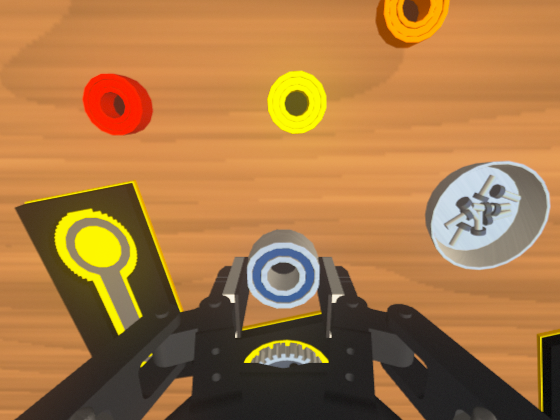

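```bash
python3 -m crank '[[1,-1,3,0,0,0,0],[1,-2,4.5,0,0,0,0],[1,-2,4.5,0,0,0,0],[1,-2,4.5,0,0,0,0],[1,-2,4.5,0,0,0,0]]'; python3 -m crank '[[1,-2,4.5,0,0,0,0],[1,-2,3.5,0,0,0,0],[1,-1.5,1.5,0,0,0,0],[1,0,0,0,0,0,0],[1,0,0,0,0,0,0]]'
python3 - <<'E'
from h import *
c=read_camera("wrist"); cv2.imwrite("pics/w13.png",c["color"][:,:,::-1]); print(get_state()["eef_pos"],proj(c,[.622,.078,.008]))
E
```

```text
time: 20.25
eef_pos: [0.5531, -0.0189, 0.0955]
tcp_rot: [-0.0, 1.0, 0.0, -0.002]
contact_force: [0.7, -0.6, -0.4]
opening: 0.44
time: 20.75
eef_pos: [0.6076, 0.0741, 0.0955]
tcp_rot: [-0.001, 1.0, -0.0, -0.002]
contact_force: [-0.7, -0.4, -1.4]
opening: 0.438
[0.6074846  0.07356623 0.09571304] [287.2567397  240.45512421]
```

View pics/w13.png

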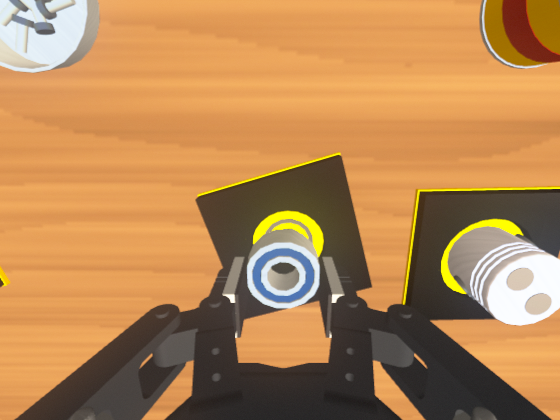

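```bash
python3 -m crank '[[1,-1,0.3,1,0,0,0],[1,-0.5,0.1,2,0,0,0],[1,0,0,1.8,0,0,0],[1,0,0,0.4,0,0,0],[1,0,0,0,0,0,0]]'
python3 - <<'E'
from h import *
c=read_camera("wrist"); cv2.imwrite("pics/w14.png",c["color"][:,:,::-1]); print(get_state()["eef_pos"],proj(c,[.622,.078,.008]))
E
```

```text
time: 21.3
eef_pos: [0.6225, 0.0771, 0.0441]
tcp_rot: [0.0, 1.0, 0.0, -0.002]
contact_force: [-0.1, 0.4, -1.1]
opening: 0.437
[0.62343489 0.07724814 0.045254  ] [283.85524494 252.49308091]
```

View pics/w14.png

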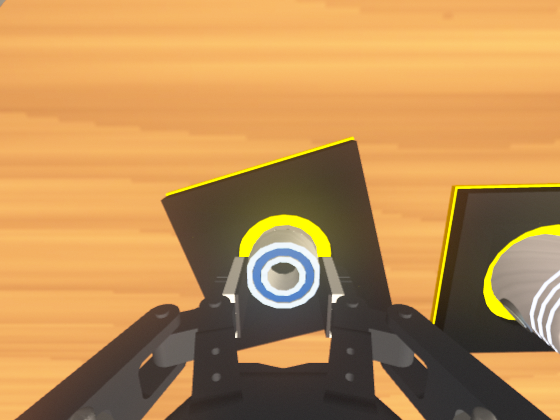

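```bash
python3 -m crank '[[1,0,0,0.4,0,0,0],[1,0,0,0.4,0,0,0],[1,0,0,0.1,0,0,0],[1,0,0,0,0,0,0]]';  python3 -m crank '[[1,0,0,0.1,0,0,0],[1,0,0,0,0,0,0]]'; python3 -m crank '[[1,0,0,0.1,0,0,0],[1,0,0,0,0,0,0]]'
```

```text
time: 21.75
eef_pos: [0.6238, 0.0782, 0.0363]
tcp_rot: [-0.0, 1.0, -0.0, -0.0]
contact_force: [0.5, -0.8, -0.9]
opening: 0.439
time: 21.95
eef_pos: [0.624, 0.0782, 0.0353]
tcp_rot: [-0.0, 1.0, -0.0, 0.0]
contact_force: [-0.5, -0.7, -1.1]
opening: 0.435
time: 22.15
eef_pos: [0.6239, 0.0781, 0.0342]
tcp_rot: [-0.0, 1.0, -0.0, -0.0]
contact_force: [0.2, 0.8, -1.8]
opening: 0.443
```

```bash
python3 -m crank '[[1,0,0,0.1,0,0,0],[1,0,0,0,0,0,0]]';  python3 -m crank '[[1,0,0,0.05,0,0,0],[1,0,0,0,0,0,0]]'
```

```text
time: 22.35
eef_pos: [0.6241, 0.0781, 0.0338]
tcp_rot: [-0.0, 1.0, -0.0, -0.0]
contact_force: [-1.7, -0.8, 1.2]
opening: 0.439
time: 22.55
eef_pos: [0.624, 0.0782, 0.0338]
tcp_rot: [-0.0, 1.0, -0.0, -0.0]
contact_force: [-3.1, -0.2, 5.4]
opening: 0.439
```

```bash
python3 -m crank '[[0.05,0,0,0,0,0,0],[-0.05,0,0,0,0,0,0],[-0.2,0,0,0,0,0,0],[-0.5,0,0,0,0,0,0],[-0.5,0,0,0,0,0,0]]';  python3 -m crank '[[-0.5,0,0,-1,0,0,0],[-1,0,0,-3,0,0,0],[-1,0,0,-5,0,0,0],[-1,0,0,-1,0,0,0],[-1,0,0,0,0,0,0]]'
python3 - <<'E'
from h import *
c=read_camera("wrist"); cv2.imwrite("pics/w15.png",c["color"][:,:,::-1]); print(get_state()["eef_pos"])
E
```

```text
time: 23.05
eef_pos: [0.6239, 0.0781, 0.0327]
tcp_rot: [-0.0, 1.0, -0.0, -0.0]
contact_force: [0.8, 0.0, 0.1]
opening: 0.753
time: 23.55
eef_pos: [0.6263, 0.0781, 0.1373]
tcp_rot: [-0.0, 1.0, -0.0, 0.004]
contact_force: [-0.7, 0.2, 0.6]
opening: 1.001
[0.62461997 0.07809907 0.13440343]
```

View pics/w15.png

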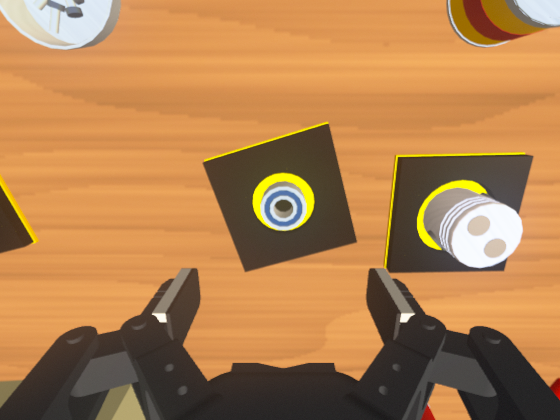

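```bash
python3 -m crank '[[-1,0.5,2.6,0,0,0,0],[-1,1.4,4.3,0,0,0,0],[-1,1.4,4.3,0,0,0,0],[-1,1.4,4.3,0,0,0,0],[-1,1.4,4.3,0,0,0,0]]';  python3 -m crank '[[-1,1.4,4.3,0,0,0,0],[-1,1.4,4.3,0,0,0,0],[-1,1.4,4.2,0,0,0,-7],[-1,0,0,0,0,0,-7],[-1,0,0,0,0,0,-3.5]]'; python3 -m crank '[[-1,0,0,0,0,0,0]]'
python3 - <<'E'
from h import *
c=read_camera("wrist"); cv2.imwrite("pics/w16.png",c["color"][:,:,::-1]); print(get_state()["eef_pos"])
for r in (0,.05,.11): print(proj(c,[.474+r*np.cos(.305),.389+r*np.sin(.305),.02]))
E
```

```text
time: 24.1
eef_pos: [0.5606, 0.277, 0.13]
tcp_rot: [-0.0, 1.0, -0.001, -0.002]
contact_force: [0.4, 0.2, 0.3]
opening: 0.997
time: 24.6
eef_pos: [0.5183, 0.4049, 0.1297]
tcp_rot: [-0.156, 0.988, -0.001, -0.002]
contact_force: [0.1, -0.5, -0.5]
opening: 0.998
time: 24.7
eef_pos: [0.519, 0.4038, 0.1299]
tcp_rot: [-0.153, 0.988, -0.001, -0.002]
contact_force: [0.0, -0.1, 0.0]
opening: 0.998
[0.51945801 0.40354343 0.13032471]
[282.0884844  158.32102998]
[282.01197391 217.05489603]
[281.93193475 278.49758067]
```

View pics/w16.png

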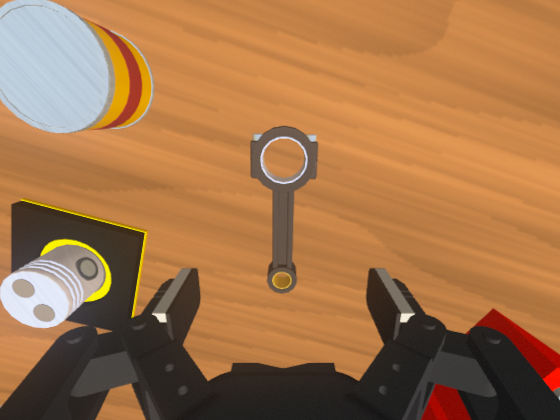

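```bash
python3 -m crank '[[-1,-0.25,0.05,3,0,0,0],[-1,0,0,3.5,0,0,0],[-1,0,0,2.5,0,0,0],[-0.2,0,0,1,0,0,0],[-0.2,0,0,0.2,0,0,0]]'; python3 -m crank '[[0.2,0,0,0,0,0,0],[0.2,0,0,0,0,0,0],[0.2,0,0,0,0,0,0]]';  python3 - <<'E'
from h import *
c=read_camera("wrist"); cv2.imwrite("pics/w17.png",c["color"][:,:,::-1]); print(get_state()["eef_pos"])
E
```

```text
time: 25.25
eef_pos: [0.5218, 0.4041, 0.0284]
tcp_rot: [-0.152, 0.988, -0.001, -0.002]
contact_force: [-0.3, -0.1, -0.2]
opening: 0.69
time: 25.55
eef_pos: [0.5241, 0.4059, 0.0327]
tcp_rot: [-0.152, 0.988, 0.001, 0.001]
contact_force: [0.9, 0.4, -0.3]
opening: 0.399
[0.52387459 0.40579876 0.0325101 ]
```

View pics/w17.png

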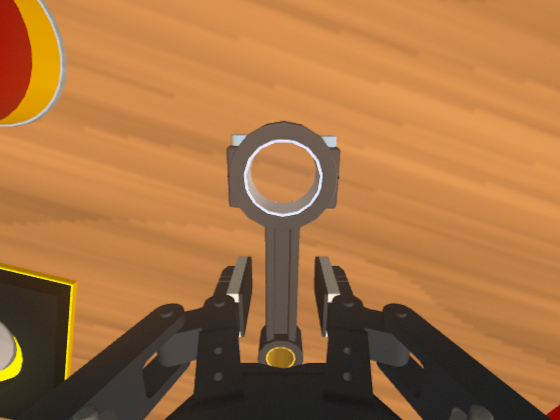

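```bash
python3 -m crank '[[0.2,0,0,0.3,0,0,0],[0.2,0,0,0,0,0,0],[0.2,0,0,0,0,0,0]]'
```

```text
time: 25.9
eef_pos: [0.5228, 0.4052, 0.0277]
tcp_rot: [-0.152, 0.988, -0.0, -0.0]
contact_force: [0.8, -0.1, -0.5]
opening: 0.392
```

```bash
python3 -m crank '[[0.2,0,0,0.1,0,0,0],[1,0,0,0,0,0,0],[1,0,0,0,0,0,0],[1,0,0,0,0,0,0],[1,0,0,0,0,0,0]]' 70;python3 -m crank '[[1,0,0,0,0,0,0],[1,0,0,0,0,0,0],[1,0,0,0,0,0,0]]';python3 -m crank '[[1,0,0,-0.5,0,0,0],[1,0,0,-1.5,0,0,0],[1,0,0,-3,0,0,0],[1,0,0,-4,0,0,0],[1,0,0,-2,0,0,0]]';  python3 -m crank '[[1,0,0,0,0,0,0]]';python3 - <<'E'
from h import *
c=read_camera("wrist"); cv2.imwrite("pics/w18.png",c["color"][:,:,::-1]); print(get_state()["eef_pos"])
E
```

```text
time: 26.4
eef_pos: [0.523, 0.4052, 0.027]
tcp_rot: [-0.152, 0.988, -0.0, -0.0]
contact_force: [-0.3, -1.0, 1.1]
opening: 0.182
time: 26.7
eef_pos: [0.523, 0.4052, 0.027]
tcp_rot: [-0.152, 0.988, -0.0, -0.0]
contact_force: [-0.2, -0.9, 3.0]
opening: 0.183
time: 27.2
eef_pos: [0.5244, 0.4062, 0.1412]
tcp_rot: [-0.153, 0.988, 0.001, 0.003]
contact_force: [1.5, 0.0, -3.2]
opening: 0.179
time: 27.3
eef_pos: [0.5254, 0.4068, 0.1423]
tcp_rot: [-0.153, 0.988, 0.002, 0.005]
contact_force: [0.7, 0.5, -3.8]
opening: 0.182
[0.52392246 0.40585564 0.13910478]
```

View pics/w18.png

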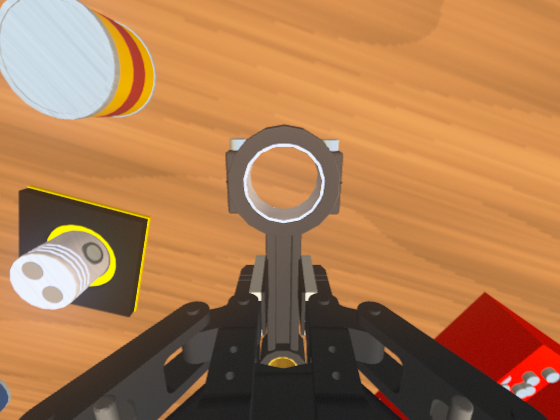

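```bash
python3 -m crank '[[1,0,0,0,0,0,6.6],[1,0.33,-2,0,0,0,0],[1,0.5,-3,0,0,0,0],[1,0.67,-4,0,0,0,0],[1,0.67,-4,0,0,0,0]]';python3 -m crank '[[1,0.72,-4.3,0,0,0,0],[1,0.72,-4.3,0,0,0,0],[1,0.72,-4.3,0,0,0,0],[1,0.72,-4.3,0,0,0,0],[1,0.72,-4.3,0,0,0,0]]';python3 -m crank '[[1,0.72,-4.3,0,0,0,0],[1,0.72,-4.3,0,0,0,0],[1,0.72,-4.3,0,0,0,0],[1,0.72,-4.3,0,0,0,0],[1,0.72,-4.3,0,0,0,0]]';python3 -m crank '[[1,0.72,-4.3,0,0,0,0],[1,0.72,-4.3,0,0,0,0],[1,0.7,-4,0,0,0,0],[1,0.5,-3,0,0,0,0],[1,0.3,-1.5,0,0,0,0]]';  python3 -m crank '[[1,0,0,0,0,0,0],[1,0,0,0,0,0,0]]';python3 - <<'E'
from h import *
c=read_camera("wrist"); cv2.imwrite("pics/w19.png",c["color"][:,:,::-1]); print(get_state()["eef_pos"])
print(proj(c,[.4925,-.389,.008]),proj(c,[.599,-.369,.008]))
E
```

```text
time: 27.85
eef_pos: [0.5243, 0.2719, 0.1337]
tcp_rot: [-0.096, 0.995, -0.001, -0.002]
contact_force: [0.0, 0.0, -3.8]
opening: 0.185
time: 28.35
eef_pos: [0.5297, 0.0541, 0.1342]
tcp_rot: [-0.095, 0.995, 0.0, -0.002]
contact_force: [0.6, -0.1, -3.7]
opening: 0.18
time: 28.85
eef_pos: [0.5354, -0.1632, 0.1341]
tcp_rot: [-0.095, 0.995, 0.001, -0.002]
contact_force: [0.9, 0.2, -4.3]
opening: 0.186
time: 29.35
eef_pos: [0.5393, -0.3376, 0.1341]
tcp_rot: [-0.094, 0.996, 0.001, -0.001]
contact_force: [0.3, 0.1, -4.6]
opening: 0.186
time: 29.55
eef_pos: [0.54, -0.3343, 0.135]
tcp_rot: [-0.095, 0.995, 0.002, -0.001]
contact_force: [0.1, -0.0, -4.7]
opening: 0.183
[ 0.54023601 -0.33388658  0.13535005]
[229.15124451 143.70293721] [235.09861587 258.56081952]
```

View pics/w19.png

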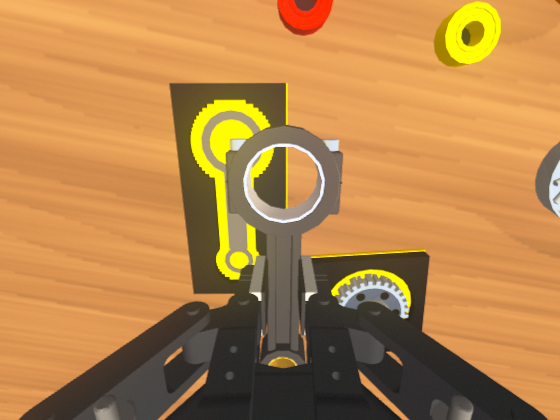

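Run:
```python
from h import *
c=read_camera("wrist"); print(get_state()["eef_pos"],get_state()["tcp_rot"])
hsv=cv2.cvtColor(c["color"],cv2.COLOR_RGB2HSV)
yel=((hsv[...,0]>22)&(hsv[...,0]<34)&(hsv[...,1]>150)&(hsv[...,2]>110))
ys,xs=np.nonzero(yel); 
for y in (101,110,120,130,140): 
    r=[x for x in xs[ys==y] if x<282]; print(y,min(r),max(r))
a=onplane(c,(231.5,140.5),.008);b=onplane(c,(237,261),.008);d=b-a
print(a,b,np.linalg.norm(d),np.arctan2(d[1],d[0]))
cv2.imwrite("pics/w19c.png",cv2.resize(c["color"][80:300,160:300,::-1],None,fx=2.6,fy=2.6,interpolation=cv2.INTER_CUBIC))
```

```text
[ 0.54048516 -0.33384791  0.13579845] [-9.59225187e-02  9.95387997e-01  1.07128489e-03 -6.76972434e-04]
101 213 245
110 199 261
120 194 268
130 190 261
140 190 229
[ 0.48989413 -0.3871755   0.008     ] [ 0.60181874 -0.3664665   0.008     ] 0.11382435180993283 0.1829572155242518
```

View pics/w19c.png

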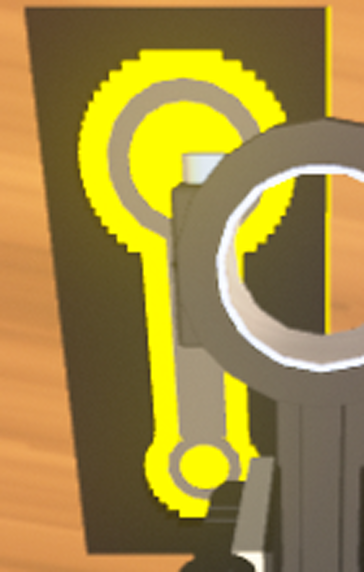

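```bash
python3 -m crank '[[1,0.3,-2,0,0,0,0],[1,0.3,-2,1,0,0,0],[1,0.1,-0.3,2,0,0,0],[1,0,0,2,0,0,0],[1,0,0,0.5,0,0,0]]';  python3 -m crank '[[1,0,0,0,0,0,0],[1,0,0,0,0,0,0]]';python3 - <<'E'
from h import *
c=read_camera("wrist"); cv2.imwrite("pics/w20.png",c["color"][:,:,::-1]); print(get_state()["eef_pos"])
print(proj(c,[.491,-.388,.008]),proj(c,[.599,-.3665,.008]))
c=read_camera("top"); cv2.imwrite("pics/t20.png",cv2.resize(c["color"][100:280,300:540,::-1],None,fx=3.2,fy=3.2,interpolation=cv2.INTER_CUBIC))
E
```

```text
time: 30.15
eef_pos: [0.5407, -0.3765, 0.0786]
tcp_rot: [-0.096, 0.995, 0.003, -0.002]
contact_force: [-1.4, 1.0, -5.1]
opening: 0.186
time: 30.35
eef_pos: [0.5428, -0.379, 0.0829]
tcp_rot: [-0.096, 0.995, -0.001, 0.0]
contact_force: [1.0, -0.0, -4.5]
opening: 0.183
[ 0.54300129 -0.37939343  0.0834267 ]
[284.12023524 157.53969139] [284.52637348 295.59320149]
```

View pics/w20.png

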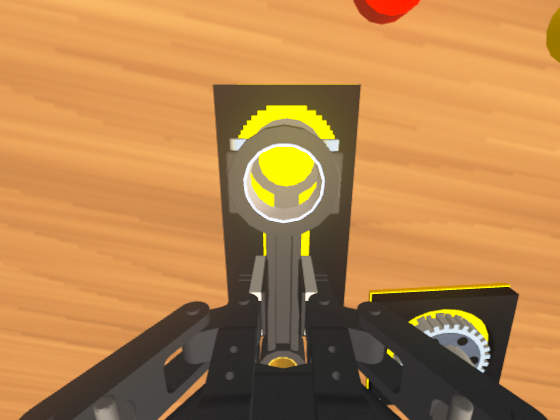

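View pics/t20.png

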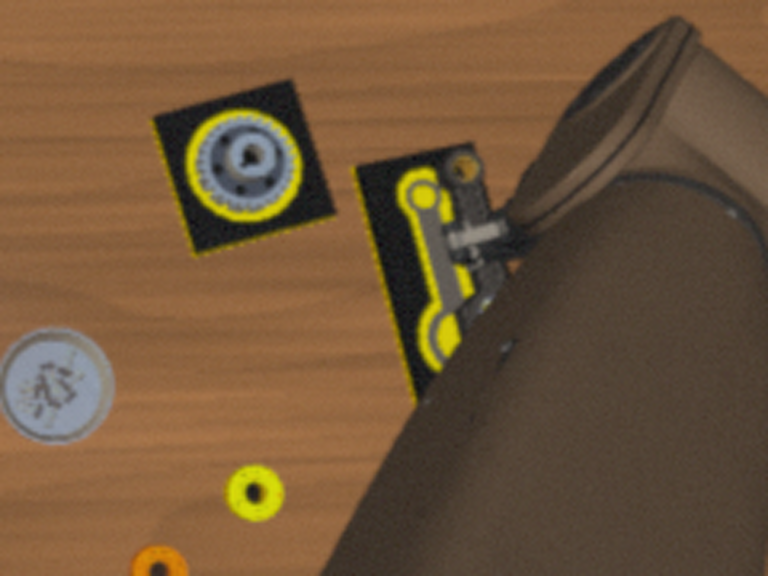

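```bash
python3 -m crank '[[1,0,0.1,1,0,0,0],[1,0,0,1.5,0,0,0],[1,0,0,0.8,0,0,0],[1,0,0,0.2,0,0,0],[1,0,0,0,0,0,0]]';  python3 -m crank '[[1,0,0,0,0,0,0]]';python3 - <<'E'
from h import *
c=read_camera("wrist"); cv2.imwrite("pics/w21.png",c["color"][:,:,::-1]); print(get_state()["eef_pos"])
print(proj(c,[.491,-.388,.008]),proj(c,[.599,-.3665,.008]))
e=get_state()["eef_pos"]; B=[e[0]-.0516*np.cos(.191),e[1]-.0516*np.sin(.191),e[2]-.007]; print("rod big top pred",proj(c,B),B)
c=read_camera("scene"); cv2.imwrite("pics/s21.png",cv2.resize(c["color"][130:260,80:250,::-1],None,fx=4.5,fy=4.5))
E
```

```text
time: 30.95
eef_pos: [0.5413, -0.3779, 0.0455]
tcp_rot: [-0.095, 0.995, 0.001, -0.001]
contact_force: [-0.6, -0.5, -4.1]
opening: 0.182
time: 31.05
eef_pos: [0.542, -0.3786, 0.047]
tcp_rot: [-0.095, 0.995, -0.0, 0.0]
contact_force: [-0.3, 0.5, -4.0]
opening: 0.18
[ 0.54221553 -0.37876593  0.04734038]
[283.3381217  167.97735796] [284.13368648 327.44840507]
rod big top pred [282.04638736 181.42900344] [np.float64(0.49155388689686647), np.float64(-0.38856171460501104), np.float64(0.04034037882937595)]
```

View pics/w21.png

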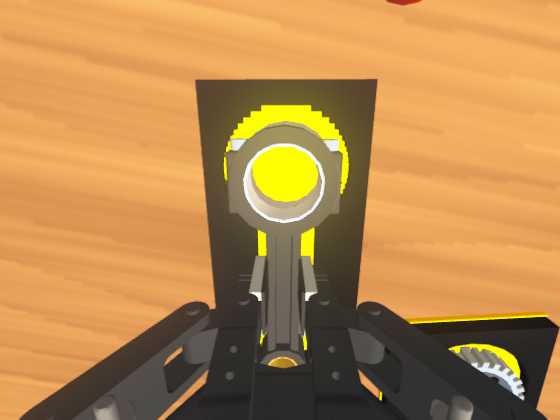

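View pics/s21.png

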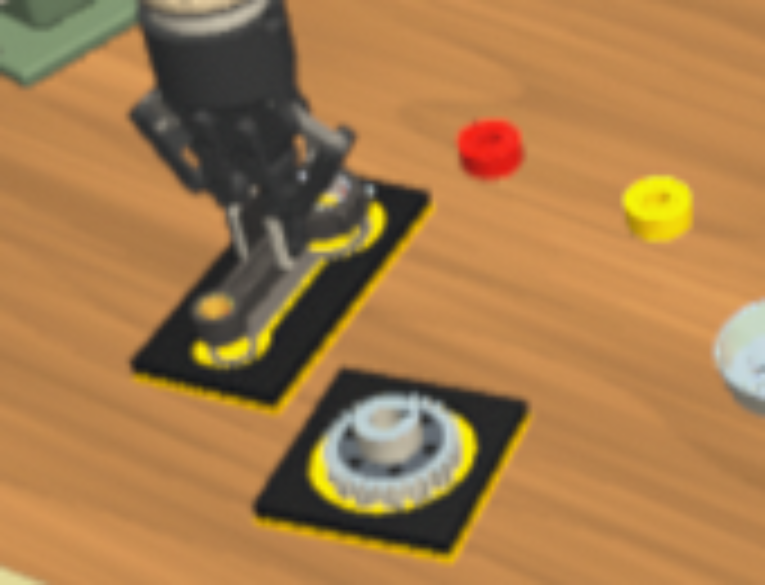

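```bash
python3 -m crank '[[1,0,0.15,0.4,0,0,0],[1,0,0,0.4,0,0,0],[1,0,0,0.1,0,0,0],[1,0,0,0,0,0,0]]';  python3 -m crank '[[1,0,0,0.1,0,0,0],[1,0,0,0,0,0,0]]';python3 -m crank '[[1,0,0,0.1,0,0,0],[1,0,0,0,0,0,0]]'
```

```text
time: 31.55
eef_pos: [0.5413, -0.3766, 0.0373]
tcp_rot: [-0.095, 0.995, 0.0, -0.0]
contact_force: [1.1, 0.4, -4.0]
opening: 0.179
time: 31.75
eef_pos: [0.5416, -0.3769, 0.0368]
tcp_rot: [-0.095, 0.995, -0.0, 0.0]
contact_force: [0.2, -0.5, -4.4]
opening: 0.181
time: 31.95
eef_pos: [0.5415, -0.3769, 0.0358]
tcp_rot: [-0.095, 0.995, 0.0, -0.0]
contact_force: [-0.4, -0.8, -4.8]
opening: 0.18
```

```bash
python3 -m crank '[[1,0,0,0.1,0,0,0],[1,0,0,0,0,0,0]]';python3 -m crank '[[1,0,0,0.05,0,0,0],[1,0,0,0,0,0,0]]'
```

```text
time: 32.15
eef_pos: [0.5417, -0.377, 0.0351]
tcp_rot: [-0.095, 0.995, -0.0, 0.0]
contact_force: [-0.2, 0.0, -2.8]
opening: 0.183
time: 32.35
eef_pos: [0.5418, -0.377, 0.035]
tcp_rot: [-0.095, 0.995, -0.0, 0.0]
contact_force: [-0.6, 0.6, 0.5]
opening: 0.185
```

```bash
python3 -m crank '[[0.55,0,0,0,0,0,0],[0.45,0,0,0,0,0,0],[0.3,0,0,0,0,0,0],[0,0,0,0,0,0,0],[0,0,0,0,0,0,0]]';  python3 -m crank '[[0,0,0,-1,0,0,0],[0,0,0,-3,0,0,0],[-0.5,0,0,-5,0,0,0],[-1,0,0,-4,0,0,0],[-1,0,0,0,0,0,0]]'
python3 - <<'E'
from h import *
c=read_camera("wrist"); cv2.imwrite("pics/w22.png",c["color"][:,:,::-1]); print(get_state()["eef_pos"])
E
```

```text
time: 32.85
eef_pos: [0.5417, -0.3771, 0.0345]
tcp_rot: [-0.095, 0.995, -0.0, 0.0]
contact_force: [0.3, 0.1, -0.5]
opening: 0.498
time: 33.35
eef_pos: [0.545, -0.38, 0.1743]
tcp_rot: [-0.095, 0.995, -0.006, 0.005]
contact_force: [1.2, -0.7, 1.4]
opening: 0.978
[ 0.54364963 -0.3787533   0.17036109]
```

View pics/w22.png

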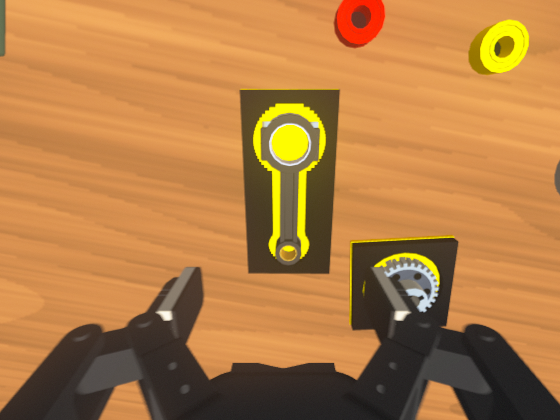

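```bash
python3 -m crank '[[-1,3,-1.4,-1,0,0,0],[-1,4,-1.7,-1,0,0,0],[-1,4,-1.7,-1,0,0,0],[-1,4,-1.7,-1,0,0,0],[-1,4,-1.7,-1,0,0,0]]';  python3 -m crank '[[-1,4,-1.7,0,0,0,0],[-1,4,-1.7,0,0,0,0],[-1,4,-1.7,0,0,0,0],[-1,4,-1.7,0,0,0,0],[-1,0,0,0,0,0,0]]'
python3 - <<'E'
from h import *
print(get_state()["eef_pos"])
c=read_camera("top"); cv2.imwrite("pics/t22.png",cv2.resize(c["color"][100:300,80:480,::-1],(800,400),interpolation=cv2.INTER_CUBIC))
for k,z in {"piston":.033,"gear":.02,"bearing":.017,"grease_tin":.0325,"bolt_dish":.012}.items():
    for r in trace(k,"top")[:4]:
        ys,xs=np.nonzero(r["pixels"]); print(k,round(r["p"],2),onplane(c,(xs.mean(),ys.mean()),z)[:2].round(4))
s=read_camera("scene"); cv2.imwrite("pics/s22.png",s["color"][:,:,::-1])
E
```

```text
time: 33.9
eef_pos: [0.3713, -0.492, 0.2132]
tcp_rot: [-0.092, 0.996, 0.0, -0.003]
contact_force: [1.0, -0.4, 0.1]
opening: 1.0
time: 34.4
eef_pos: [0.2816, -0.5571, 0.2146]
tcp_rot: [-0.036, 0.998, -0.016, -0.042]
contact_force: [-0.3, -0.1, -0.6]
opening: 1.004
[ 0.28157835 -0.55705112  0.21462487]
piston 0.61 [0.6358 0.2336]
gear 0.88 [ 0.6237 -0.2287]
bearing 0.78 [0.6234 0.0783]
bearing 0.67 [ 0.3787 -0.2224]
bearing 0.6 [ 0.3807 -0.3456]
bearing 0.5 [ 0.3239 -0.1516]
grease_tin 0.89 [0.4605 0.2396]
bolt_dish 0.73 [ 0.4606 -0.0813]
bolt_dish 0.39 [0.62   0.0778]
```

View pics/t22.png

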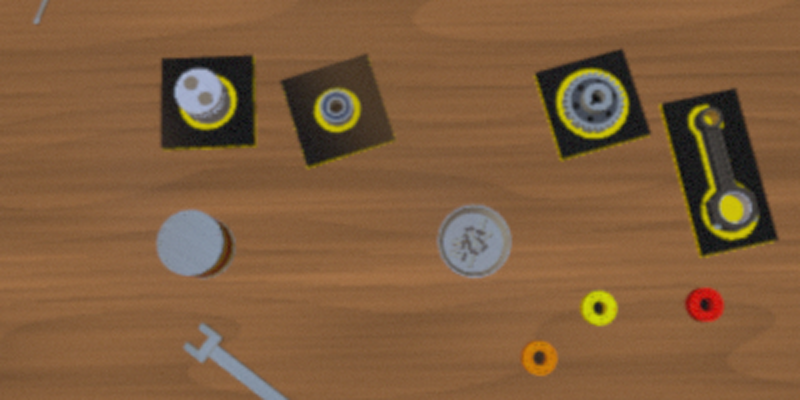

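View pics/s22.png

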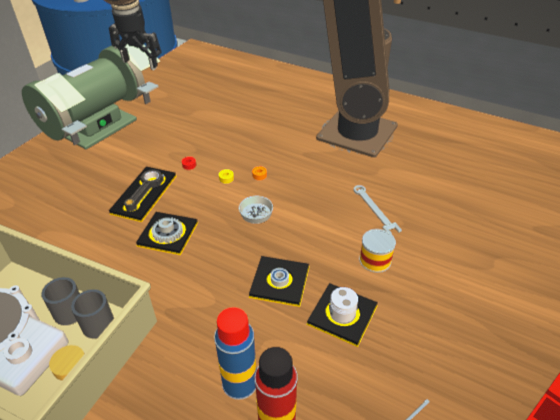

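Run:
```python
from h import *
st=get_state(); print(st["dq"].round(3),st["contact_force"].round(1),st["qpos"].round(2))
c=read_camera("top"); s=read_camera("scene")
cv2.imwrite("pics/t23.png",cv2.resize(c["color"][140:230,405:475,::-1],None,fx=6,fy=6,interpolation=cv2.INTER_CUBIC))
cv2.imwrite("pics/s23.png",cv2.resize(s["color"][160:260,100:210,::-1],None,fx=6,fy=6,interpolation=cv2.INTER_CUBIC))
for r in (place_of("con_rod","top")[:2]+place_of("con_rod","scene")[:2]): print(r)
a=np.array([.491,-.388]);d=np.array([np.cos(.195),np.sin(.195)])
for n,q in(("t",c),("s",s)): print(n,proj(q,[*a,.028]),proj(q,[*(a+.11*d),.028]))
```

```text
[-0.002 -0.    -0.003 -0.     0.     0.001] [-0.1 -0.2 -0.2] [-1.23  0.21  1.73 -0.1   1.19 -2.84]
{'location': [443.6, 204.8], 'p': 0.63}
{'location': [154.9, 181.4], 'p': 0.83}
t [448.57356573 203.87007604] [435.9690567  158.91134185]
s [151.25164722 175.19452207] [129.98692709 201.34500302]
```

View pics/t23.png

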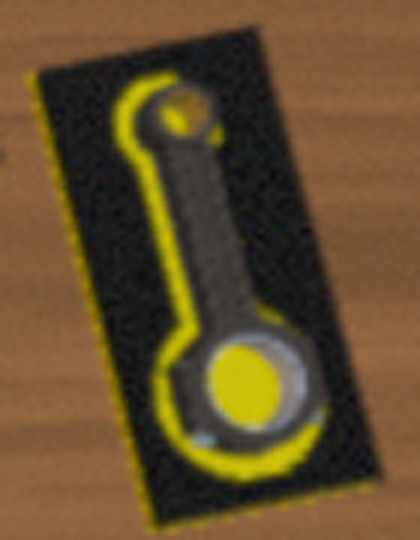

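View pics/s23.png

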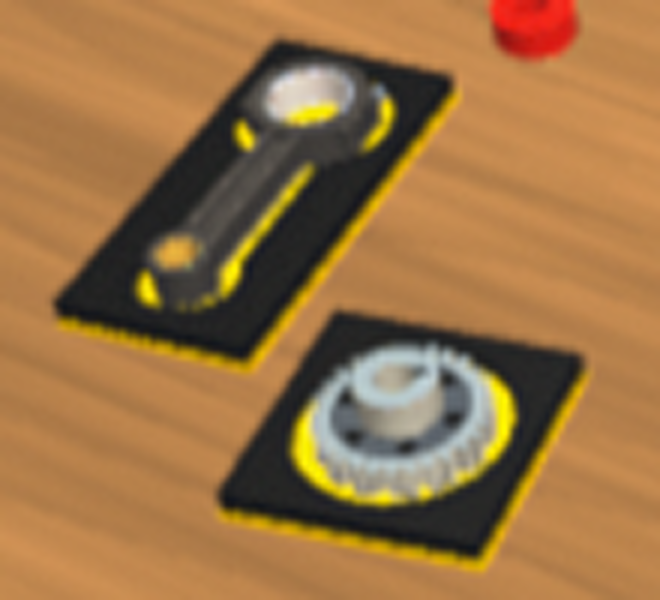

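```bash
python3 - <<'E'
from h import *
print(get_state()["qpos"][5])
E
python3 -m crank '[[-1,0,0,0,0,0,6],[-1,0,0,0,0,0,6],[-1,0,0,0,0,0,0]]'
python3 - <<'E'
from h import *
st=get_state();print(st["qpos"].round(3),st["eef_pos"],st["contact_force"].round(1))
E
```

```text
-2.838429306530538
time: 35.25
eef_pos: [0.2842, -0.5562, 0.2161]
tcp_rot: [0.067, 0.997, -0.021, -0.039]
contact_force: [-0.3, -0.4, -0.3]
opening: 0.995
[-1.227  0.208  1.733 -0.096  1.194 -2.629] [ 0.28415899 -0.55624952  0.21608011] [-0.3 -0.4 -0.3]
```

Everything is seated, and the arm is clear and back inside its joint range.

```bash
python3 -c "
from plant import *
print(sign_off())"
```

```text
the job is handed in; nothing more can be done
None
```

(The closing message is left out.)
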